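Cover the beaker and set the stirrer speed

TASK

Set the loose steel lid gently onto the steel beaker standing on the stirrer so that it sits seated and level, and let go of it. Then turn the stirrer's speed dial up from its low setting (its pointer bar can simply be pushed round, clockwise) until the pointer lines up with the steel set-point marker on the rim of the scale (within 5 degrees or so). Do not shift the marker, keep the beaker standing on its plate, and leave the other things on the table alone.

Things in the scene. Friction and masses are not known exactly. Their poses are not given: they have to be found in the camera images.
- stirrer: bench magnetic stirrer, fixed white housing 160 (x) x 300 (y) mm, deck 60 mm above the table; origin under its centre on the table, +x points away from the robot at yaw 0, z up. The round steel plate (radius 58, top at z = 66) is centred at (0, -85) mm, the speed dial at (0, +70) mm
- plate_centre (a point): centre of the steel plate's top face, 66 mm above the table
- dial_axis (a point): the dial's vertical axis, at its underside 61 mm above the table. Dial: black disc, radius 30, 14 mm high, with an upright black bar across it, 12 mm thick, pointed nose 48 mm from the axis, blunt tail 22 mm on the other side, top 97 mm above the table, white line along it. Under it a flat scale plate of radius 75 mm
- dial (a joint): dial angle (rad): 0 = stop at about 7 o'clock seen from the robot (pointer 150 degrees counter-clockwise from the stirrer's +x), grows clockwise seen from above, to 5.236. Direction of the pointer in the stirrer frame = 2.618 - value. Stays where it is left; friction 0.05 N m
- dial_tip (a point): point on the pointer's line, 52.5 mm from the axis, 67 mm above the table; moves with the dial
- mark (a joint): angle (rad) of the set-point marker, same zero and sense as the dial: pointer and marker are in line when both values are equal. Stiff clip, must not be shifted
- mark_tip (a point): inner point of the set-point marker, 52.5 mm from the dial axis, 67 mm above the table. The marker is a small dark steel block 14 mm wide and 6 mm high on the scale plate between 52.5 and 74.5 mm from the axis, pointing inward
- beaker: loose open steel beaker, 78 mm high, rim 67 mm across, tapering to 56 mm at the foot, inside width at the mouth at least 56 mm, 0.14 kg; origin at the centre of its underside, z up; stands on the stirrer's plate
- lid: loose steel lid, 0.12 kg, to the left of the stirrer, lying upright on the table: flange 78 mm across, 10 to 13 mm above the origin; under it a plug 50 mm across, 10 mm deep, chamfered; on top a black round knob 18 mm across, 20 to 38 mm above the origin, on a 12 mm neck. Origin: centre of the plug's underside, z up. Seated, it is 68 mm above the beaker's origin
- sample_1: small dropper bottle, 33 mm wide, 102 mm high, bystander; origin at the centre of its underside
- pump_1: loose black pump head, 31 x 58 x 58 mm, bystander; origin at its underside
- spanner: flat spanner 29 x 169 x 9 mm lying near the table's front edge, bystander; origin at its underside
Not all that is in view belongs to the job. Of the things that look like the beaker, the smallest one is meant.

How it is judged:
On the way, in this order (a step that is already met when the one before it is completed fails the run):
1. the lid sits seated and level on the beaker, released (horizontal distance between lid and beaker below 0.008 m and z of lid in the frame of beaker between 0.064 and 0.0715 m and angle between lid's own z axis and vertical below 0.05 rad and contact force between the fingers and lid below 0.1 N), for 0.2 s.
2. the dial's pointer stands at the marker (horizontal distance between dial_tip and mark_tip below 0.005 m and velocity of joint dial between -0.05 and 0.05 rad/s), for 0.2 s.
At the end, for the whole second after the job is handed in: Lid seated on the beaker (centres within 8 mm, level within 3 degrees, origin 64 to 71.5 mm above the beaker's), released, at rest; beaker upright on the plate within 30 mm of its centre; dial at rest, its tip point within 5 mm (5.5 degrees) of the marker's tip point (all of step 1 and all of step 2 and angle between beaker's own z axis and vertical below 0.05 rad and horizontal distance between beaker and plate_centre below 0.03 m and z of beaker in the frame of stirrer above 0.062 m and linear speed of each of lid, beaker below 0.02 m/s); the robot touches nothing.
It fails at once if the set-point marker is shifted by more than 4 mm (distance of mark_tip from where it was at the start of the episode above 0.004 m).
It fails at once if the beaker is tipped by more than 20 degrees (angle between beaker's own z axis and vertical above 0.35 rad).
It fails at once if the lid is slammed onto the beaker (over 40 N) (contact force between lid and beaker above 40 N).
It fails at once if a bystander (dropper bottle, pump head, spanner) is moved by more than 30 mm (distance of any of sample_1, pump_1, spanner from where it was at the start of the episode above 0.03 m).
It also fails if it takes over 58 s, if anything falls off the work surface, if the arm or the gripper's body presses on something with over 40 N, if the wrist force passes 120 N, or if a joint passes its speed limit or range.

ROBOT

A 7-joint arm with a two-finger parallel gripper is mounted at the origin on a cart in front of the work surface, level with it; the furniture and walls round the work are solid. World frame = base frame: x ahead of the robot, y to its left, z up, the work surface at z = 0. Lengths are in m, angles in rad, forces in N, time in s.
With the tool pointing down it reaches from about 0.4 to 0.875 m from the base axis. Payload 19.3 kg.
Tool frame: the origin (TCP) lies at the very end of the fingers, on their centre line; the grasp point (between the pads) lies 19 mm behind it; z points along the fingers, y is the line along which they close (so a half turn about z gives the same grasp; the last joint's range is limited). The gripper opens to 85 mm and grips with 20 to 120 N. Pads are 22 mm wide; open, the fingers measure 114 mm over their backs; the gripper's body (76 mm by 85 mm) begins 54 mm behind the grasp point. The pads swing forward as they close: fully open they stand 13 mm farther back than shut.
Start: joints at [-0.07, 0.521, -0.036, 1.599, 0.021, 1.021, -0.113], TCP at [0.625, -0, 0.231] pointing down, gripper open.
Joint ranges: [-2.91, 2.91], [-0.3, 2.13], [-1.5, 1.42], [0.17, 2.43], [-1.26, 4.41], [0.16, 1.93], [-2.52, 2.52]. Speed limits (rad/s): [1.89, 1.89, 2.39, 2.39, 3.01, 3.01, 3.01].

INTERFACE

Orientations are given as a rotation vector (axis times angle).
In Python, from plant import * gives the robot as it stands.
- The arm moves only by the tool carry_out, never from a script. Its argument "targets" is one flat list of numbers, 6 for each row, row after row: the shift along the world's x, y, z normalised to -1 to 1, where 1 is 0.12 m, then the turn, a rotation vector about the world's x, y, z normalised to -1 to 1, where 1 is 90 degrees. A call has 1 to 20 rows; each row is the pose to reach, as a shift and turn from the pose commanded when the call began; what a row does not reach only later rows make up. A row lasts 1/8 s, in which the tool goes at most 62.5 mm and 10.7 degrees, less where a joint would pass 70% of its speed; a pose out of reach is approached as far as the arm can. A call with a number of a shift or a turn outside -1 to 1 is refused whole. A call with a gripper value outside its range is refused whole. "hand" is the opening, from 0 (shut) to 1 (fully open), set as the call begins (left out, the last holds). The fingers move at their own pace and stop on an object; "newtons" is the grip in N (left out, the last holds). Time passes only in rows, so rows that repeat a pose let the fingers close. It gives the time, the measured TCP pose, the force, the opening and the grip force at its end, in the units of the state.
- observe(): the state, without advancing time (a new reading comes with each control period).
- get_image(name): name is "scene" or "side" or "wrist"; returns a dict with "frame" (400x640x3 uint8, red, green, blue), "K" (3x3 intrinsics, pixels), "distortion" ([k1, k2, p1, p2, k3] as OpenCV has them; the pictures are not rectified), "position" and "attitude" of the camera in the world; the wrist camera has in their place "tool_from_camera" (4x4, takes a point from camera to tool coordinates, whose origin is the TCP and whose axes are the flange's). Camera axes: x right, y down, z forward; pixel columns grow to the right and rows downward; lengths in m; the calibration is good to about 2 mm. A picture is of the moment at which its call begins: read the wrist's pose just before it. There is no depth.
- hand_in(): hands the job in; it is judged then, once.
The state is a dict: "t": time; "joint_positions": joint angles; "qd": joint speeds; "joint_efforts": joint torques, N m; "position": TCP position; "eef_rot": TCP orientation; "contact_force": force on the tool from outside, world axes, zero at the start; "torque": the same for the moment, N m; "opening": finger opening in m; "finger_force": force on a finger pad.
Only numpy, scipy, OpenCV 4.12 (cv2) and the standard library are available. Lean on these libraries where they do the work, as an engineer would, in place of code of your own. Each camera call takes 0.05 s, during which the arm holds its last target. There are 200 camera calls.

## Working session

There is one attempt and no reset: what is moved stays moved. The work goes in short steps, Python scripts to look and compute and a tool call to move; the robot and the scene stay as the last step left them, time stands still between calls to the robot, and variables do not carry over. Pictures are saved under pics/ and viewed, at most 10 in all, crops included, and the job is handed in when it is done.

Besides the shell and the picture viewer there is one more tool, called after "Call:" as name(argument=value, ...), one argument or row to a line, values as JSON. carry_out: Moves the arm, as the interface text tells. Scaled input: -1 to 1 covers 0.12 m each way for a shift and 90 degrees each way for a turn. Its arguments: {"type":"object","properties":{"targets":{"type":"array"},"hand":{"type":"number"},"newtons":{"type":"number"}},"required":["targets"]}

```bash
ls; mkdir -p pics; cat > h.py <<'E'
import numpy as np, cv2
from scipy.spatial.transform import Rotation as R
from plant import *
def shot(n,name=None):
    s=observe(); d=get_image(n)
    if 'tool_from_camera' in d:
        T=np.eye(4);T[:3,:3]=R.from_rotvec(s['eef_rot']).as_matrix();T[:3,3]=s['position']
        M=T@np.array(d['tool_from_camera'])
    else:
        M=np.eye(4);a=np.array(d['attitude']);M[:3,:3]=a if a.shape==(3,3) else R.from_rotvec(a).as_matrix();M[:3,3]=d['position']
    d['M']=M
    if name: cv2.imwrite('pics/%s.png'%name,d['frame'][...,::-1]); np.savez('pics/%s.npz'%name,M=M,K=d['K'],D=d['distortion'],f=d['frame'])
    return d
def load(name):
    z=np.load('pics/%s.npz'%name); return dict(M=z['M'],K=z['K'],distortion=z['D'],frame=z['f'])
def ray(d,uv):
    p=cv2.undistortPoints(np.array(uv,float).reshape(-1,1,2),np.array(d['K']),np.array(d['distortion'])).reshape(-1,2)
    v=np.c_[p,np.ones(len(p))]@d['M'][:3,:3].T
    return d['M'][:3,3],v
def onz(d,uv,z):
    o,v=ray(d,uv); return o+v*((z-o[2])/v[:,2])[:,None]
def proj(d,P):
    M=np.linalg.inv(d['M']); return cv2.projectPoints(np.array(P,float).reshape(-1,3),cv2.Rodrigues(M[:3,:3])[0],M[:3,3],np.array(d['K']),np.array(d['distortion']))[0].reshape(-1,2)
E
python3 - <<'E'
from h import *
for n in('scene','side','wrist'):
    d=shot(n,n+'0'); print(n,d.get('position'),d.get('attitude'),np.round(d['M'],3).tolist())
print(observe())
E
```

```text
pics
scene [-0.08411059 -0.92397427  0.58537164] [-1.91516932  0.57654034 -0.39321043] [[0.83, -0.213, 0.515, -0.084], [-0.558, -0.335, 0.76, -0.924], [0.01, -0.918, -0.397, 0.585], [0.0, 0.0, 0.0, 1.0]]
side [0.14576475 0.61440402 0.58645494] [-0.79025137  2.45658356 -1.22968587] [[-0.81, -0.346, 0.473, 0.146], [-0.586, 0.487, -0.647, 0.614], [-0.007, -0.802, -0.597, 0.586], [0.0, 0.0, 0.0, 1.0]]
wrist None None [[1.0, 0.0, 0.0, 0.625], [0.0, -0.961, -0.276, 0.069], [0.0, 0.276, -0.961, 0.373], [0.0, 0.0, 0.0, 1.0]]
{'t': 0.15, 'joint_positions': array([-0.07022435,  0.52187298, -0.03631509,  1.59984634,  0.02118697,
        1.02105369, -0.11280794]), 'qd': array([ 0.0021872 , -0.00274584,  0.00125927, -0.00119271,  0.00019366,
       -0.00071334, -0.00057008]), 'joint_efforts': array([ 4.00798544e-04, -9.27376485e+01,  1.98035471e+00, -3.70049715e+01,
        1.79930578e-02,  6.46477114e-03, -1.41420460e-05]), 'position': array([ 6.24774998e-01, -1.51858644e-05,  2.30871638e-01]), 'eef_rot': array([-2.22108231e+00, -2.22105128e+00,  9.33188261e-04]), 'contact_force': array([-0.76317995,  0.65352233, -0.33532937]), 'torque': array([ 0.00891387, -0.0423312 , -0.0174379 ]), 'finger_force': 0.0, 'opening': 0.08524438694907606}
```

View pics/scene0.png

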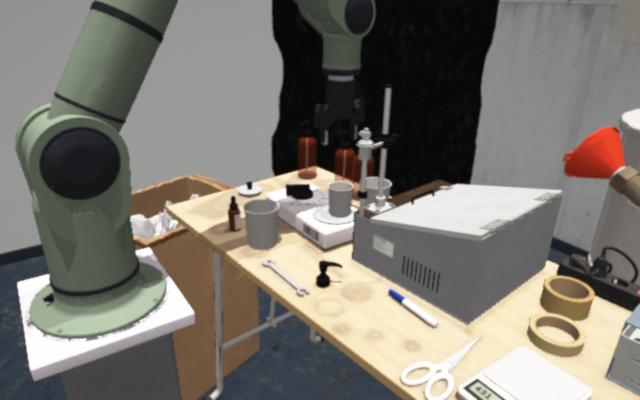

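View pics/side0.png

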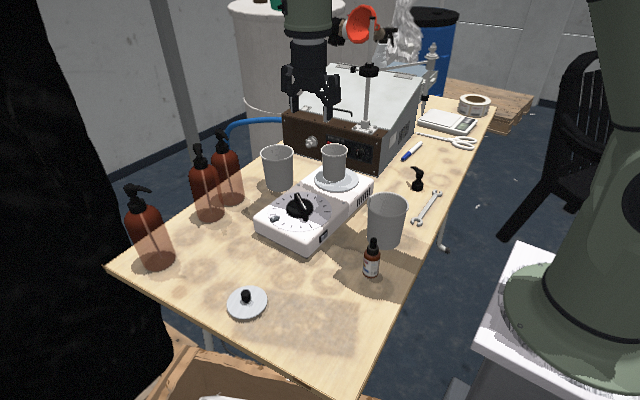

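View pics/wrist0.png

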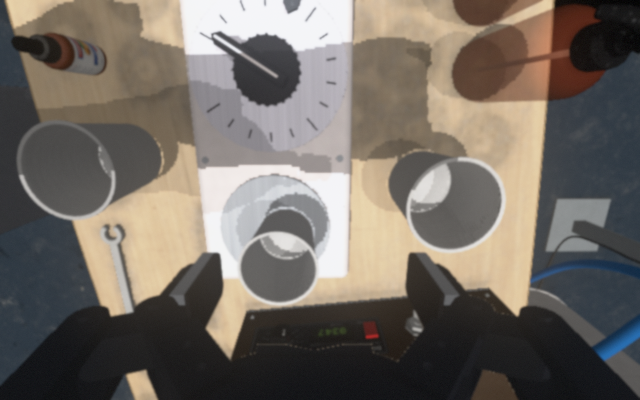

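Candidates: beaker in the wrist picture at (66,170) is large and stands on the table. The one at (456,203) is mid-sized, also on the table. The one at (280,265), scene (340,198), is the smallest and stands on the stirrer plate, so it is the one meant. The dial is at (267,70) with its pointer at (213,36), and the marker seems to be at (292,3). The lid is at side (246,302).

```bash
python3 - <<'E'
from h import *
w=load('wrist0');s=load('side0')
a=cv2.resize(w['frame'][0:320,170:490],(560,560),interpolation=cv2.INTER_CUBIC)
cv2.imwrite('pics/crop1.png',a[...,::-1])
print('lid flange',onz(s,[[246,302]],.012),'knob',onz(s,[[246,296]],.036))
print('beaker rim',onz(w,[[242,265],[317,265],[280,232],[280,303]],.144))
print('big rims',onz(w,[[18,165],[115,170]],.12),onz(w,[[408,203],[503,203]],.12))
print('dial disc/tip/mark',onz(w,[[267,70]],.075),onz(w,[[213,36]],.09),onz(w,[[292,5]],.067))
print('bottle',onz(s,[[371,275]],0),onz(s,[[373,240]],.1))
E
```

```text
lid flange [[0.52644047 0.34143431 0.012     ]] knob [[0.52035433 0.34314151 0.036     ]]
beaker rim [[ 0.56659713 -0.05026305  0.144     ]
 [ 0.62764602 -0.050152    0.144     ]
 [ 0.5984669  -0.02143812  0.144     ]
 [ 0.59643763 -0.08585564  0.144     ]]
big rims [[0.37493584 0.02872865 0.12      ]
 [0.4595324  0.0239077  0.12      ]] [[ 0.70490386 -0.0046831   0.12      ]
 [ 0.78716818 -0.00469085  0.12      ]]
dial disc/tip/mark [[0.58326976 0.10580136 0.075     ]] [[0.54142844 0.13082793 0.09      ]] [[0.60594501 0.16038068 0.067     ]]
bottle [[0.36976364 0.13336518 0.        ]] [[0.37264065 0.13534737 0.1       ]]
```

View pics/crop1.png

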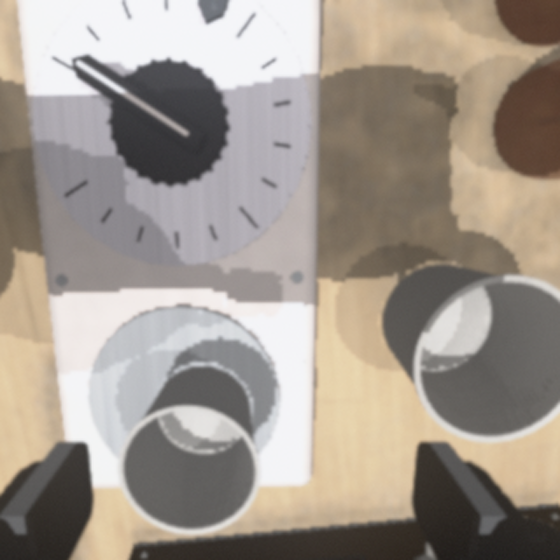

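The crop confirms it: the small beaker's rim is centred at crop (190,467), standing on the round plate. The dial is at crop (170,122), pointer nose (75,62), marker (213,8). Moving over the lid now.

Call:
carry_out(
  targets=[-0.28,0.95,0,0,0,0,-0.28,0.95,0,0,0,0,-0.28,0.95,0,0,0,0],
)

```text
t: 0.52
position: [0.59, 0.1189, 0.2312]
eef_rot: [-2.213, -2.227, -0.001]
contact_force: [1.0, 0.3, -0.1]
opening: 0.0853
finger_force: 0.0
```

Call:
carry_out(
  targets=[-0.28,0.95,0,0,0,0,-0.28,0.95,0,0,0,0,-0.28,0.95,0,0,0,0],
)

```text
t: 0.9
position: [0.5562, 0.2321, 0.231]
eef_rot: [-2.214, -2.227, -0.001]
contact_force: [0.6, -0.4, 0.8]
opening: 0.0855
finger_force: 0.0
```

Call:
carry_out(
  targets=[-0.28,0.95,-0.2,0,0,0,-0.28,0.95,-0.2,0,0,0,-0.28,0.95,-0.2,0,0,0,-0.28,0.95,-0.2,0,0,0,-0.28,0.95,-0.2,0,0,0],
)

```text
t: 1.52
position: [0.5253, 0.3402, 0.2075]
eef_rot: [2.224, 2.218, 0.0]
contact_force: [0.1, -0.2, -0.5]
opening: 0.0855
finger_force: 0.0
```

```bash
python3 - <<'E'
from h import *
w=shot('wrist','w1'); print(observe()['position'],observe()['eef_rot'])
s=load('side0'); print(shot('side','s1')['M'][0,0])
E
```

```text
[0.5251267  0.3404543  0.20755612] [2.22351822e+00 2.21854999e+00 2.99658159e-04]
-0.8104074425719482
```

View pics/w1.png

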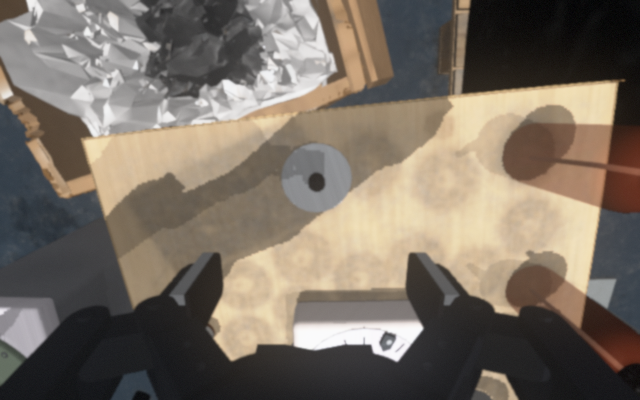

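Lid flange at (316,177) with its knob at (316,182). The marker is partly visible at (388,341). Computing the positions precisely.

```bash
python3 - <<'E'
from h import *
w=load('w1'); g=cv2.cvtColor(w['frame'],cv2.COLOR_RGB2HSV)
m=((g[...,1]<45)&(g[...,2]>60)).astype(np.uint8); m[:130]=0;m[225:]=0;m[:,:270]=0;m[:,365:]=0
c=max(cv2.findContours(m,0,2)[0],key=cv2.contourArea); e=cv2.fitEllipse(c); print('flange',e,onz(w,[e[0]],.0125))
k=((g[...,2]<60)).astype(np.uint8); k[:165]=0;k[200:]=0;k[:,:300]=0;k[:,335:]=0
c=max(cv2.findContours(k,0,2)[0],key=cv2.contourArea); e=cv2.fitEllipse(c); print('knob',e,onz(w,[e[0]],.036))
w=load('wrist0'); g=cv2.cvtColor(w['frame'],cv2.COLOR_RGB2HSV)
# beaker rim: bright ring
m=((g[...,2]>175)&(g[...,1]<40)).astype(np.uint8)
for t in np.linspace(20,160,8):   # lower half: search bright ring radially
    pass
cx,cy=280,267; pts=[]
for t in np.radians(np.arange(0,360,6)):
    r=np.arange(26,44,.5); u=cx+r*np.cos(t); v=cy+r*np.sin(t)
    val=cv2.remap(w['frame'][...,1].astype(np.float32),u.astype(np.float32)[None],v.astype(np.float32)[None],1)[0]
    dv=np.diff(val); i=np.argmax(dv); pts.append((u[i],v[i]))
P=onz(w,pts,.144)[:,:2]
for _ in range(5):
    A=np.c_[2*P,np.ones(len(P))]; x=np.linalg.lstsq(A,(P**2).sum(1),rcond=None)[0]
    r=np.sqrt(x[2]+x[0]**2+x[1]**2); q=np.abs(np.hypot(*(P-x[:2]).T)-r); P=P[q<max(2*np.median(q),.001)]
print('rim',x[:2],r,len(P))
# stirrer edges at z=.06
print('left',onz(w,[[190,50],[207,240]],.06),'right',onz(w,[[350.5,50],[347.5,240]],.06),'bottom',onz(w,[[250,277],[330,276]],.06))
# dial disc
k=((g[...,2]<70)).astype(np.uint8); k[:25]=0;k[110:]=0;k[:,:205]=0;k[:,305:]=0
k=cv2.morphologyEx(k,cv2.MORPH_OPEN,np.ones((17,17)));c=max(cv2.findContours(k,0,2)[0],key=cv2.contourArea); e=cv2.fitEllipse(c); print('disc',e,onz(w,[e[0]],.075))
w1=load('w1'); print('mark w1',onz(w1,[[388,341],[388,330],[386,352]],.070))
s=load('s1');cv2.imwrite('pics/crop2.png',cv2.resize(s['frame'][40:260,220:440],(660,660),interpolation=2)[...,::-1])
E
```

```text
flange ((315.67791748046875, 177.18045043945312), (69.5456314086914, 71.2774887084961), 77.4002685546875) [[0.52796765 0.34050126 0.0125    ]]
knob ((316.071533203125, 181.54159545898438), (13.561294555664062, 15.467757225036621), 177.00747680664062) [[0.52820331 0.34074762 0.036     ]]
rim [ 0.59561188 -0.05384823] 0.030375257409702313 44
left [[ 0.51014063  0.12568477  0.06      ]
 [ 0.50889856 -0.06411776  0.06      ]] right [[ 0.65892274  0.12499747  0.06      ]
 [ 0.66152806 -0.06393885  0.06      ]] bottom [[ 0.55319392 -0.10899635  0.06      ]
 [ 0.64322133 -0.10759948  0.06      ]]
disc ((265.662353515625, 84.20272064208984), (36.979373931884766, 59.08900833129883), 92.68014526367188) [[0.58161849 0.09377769 0.075     ]]
mark w1 [[0.60578044 0.17180442 0.07      ]
 [0.60477459 0.18607157 0.07      ]
 [0.604616   0.15716996 0.07      ]]
```

View pics/crop2.png

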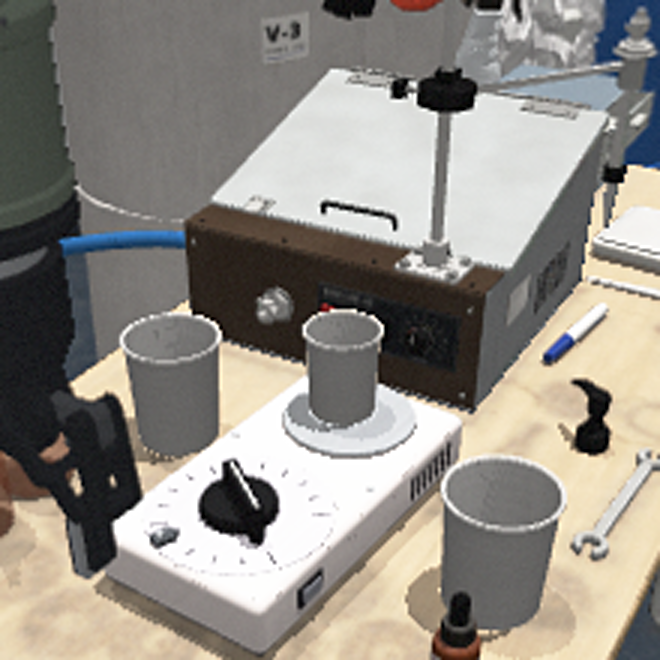

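```bash
python3 - <<'E'
from h import *
s=load('s1'); c=load('scene0')
for z in(.1,.12): print(z,onz(s,[[366.7,123]],z)[0],onz(c,[[377,209]],z)[0])
def tri(a,b):
    o1,v1=ray(s,[a]);o2,v2=ray(c,[b]);v1=v1[0];v2=v2[0]
    t=np.linalg.lstsq(np.c_[v1,-v2],o2-o1,rcond=None)[0]; return o1+t[0]*v1,o2+t[1]*v2
print('clamp',tri((369,70),(381,143)))
print('box front bottom corner',onz(s,[[377,177],[284,142]],0))
print(tri((381,133),(355,214)))
E
```

```text
0.1 [ 0.64995251 -0.31715713  0.1       ] [ 0.64343954 -0.14346178  0.1       ]
0.12 [ 0.62922345 -0.27885713  0.12      ] [ 0.61346045 -0.17562322  0.12      ]
clamp (array([ 0.59138956, -0.20069948,  0.30153586]), array([ 0.58819191, -0.20024971,  0.29524791]))
box front bottom corner [[ 0.54265281 -0.20586217  0.        ]
 [ 0.90858411 -0.21516893  0.        ]]
(array([ 0.5390296 , -0.19572232,  0.14663378]), array([ 0.52951764, -0.19443023,  0.13574874]))
```

Call:
carry_out(
  targets=[0.025,0,-0.6,0,0,0,0.025,0,-0.6,0,0,0,0.025,0,-0.95,0,0,0,0.025,0,-0.95,0,0,0,0.025,0,-0.95,0,0,0],
  hand=0.7,
)

```text
t: 2.25
position: [0.528, 0.3423, 0.0954]
eef_rot: [2.222, 2.221, 0.003]
contact_force: [0.7, -0.6, 0.2]
opening: 0.0596
finger_force: 0.0
```

```bash
python3 - <<'E'
from h import *
w=shot('wrist','w2'); print(observe()['position'])
g=cv2.cvtColor(w['frame'],cv2.COLOR_RGB2HSV)
p=proj(w,[[.528,.3406,.036]]); print(p)
x,y=p[0].astype(int); k=((g[...,2]<60)).astype(np.uint8); q=k[max(y-40,0):y+40,x-40:x+40]
c=max(cv2.findContours(q,0,2)[0],key=cv2.contourArea); e=cv2.fitEllipse(c); u=(e[0][0]+x-40,e[0][1]+max(y-40,0)); print('knob',e,u,onz(w,[u],.034))
E
```

```text
[0.52814832 0.34246807 0.09556538]
[[313.02943003 220.06795885]]
knob ((40.1332893371582, 39.022972106933594), (22.160140991210938, 27.699678421020508), 0.6542751789093018) (np.float64(313.1332893371582), np.float64(219.0229721069336)) [[0.52807151 0.34066149 0.034     ]]
```

Call:
carry_out(
  targets=[0,-0.015,-0.35,0,0,0,0,-0.015,-0.55,0,0,0,0,-0.015,-0.64,0,0,0,0,-0.015,-0.64,0,0,0,0,-0.015,-0.64,0,0,0],
  hand=0.5,
)

```text
t: 2.92
position: [0.5279, 0.3406, 0.0179]
eef_rot: [2.221, 2.221, 0.003]
contact_force: [0.4, -0.2, 0.1]
opening: 0.0429
finger_force: 0.0
```

Call:
carry_out(
  targets=[0,0,-0.012,0,0,0,0,0,-0.012,0,0,0,0,0,-0.012,0,0,0,0,0,-0.012,0,0,0,0,0,-0.012,0,0,0,0,0,-0.012,0,0,0],
  hand=0,
  newtons=40,
)

```text
t: 3.68
position: [0.5275, 0.3404, 0.0158]
eef_rot: [2.221, 2.221, 0.001]
contact_force: [-1.6, 0.6, 6.4]
opening: 0.0164
finger_force: 38.9
```

Call:
carry_out(
  targets=[0,0,0.2,0,0,0,0,0,0.5,0,0,0,0,0,0.95,0,0,0,0,0,0.95,0,0,0],
)

```text
t: 4.18
position: [0.5289, 0.3413, 0.1332]
eef_rot: [2.221, 2.22, 0.01]
contact_force: [0.2, 0.5, -2.2]
opening: 0.0163
finger_force: 39.4
```

Call:
carry_out(
  targets=[0,0,0.4,0,0,0,0.1,-0.3,0.7,0,0,0,0.2,-0.7,0.8,0,0,0,0.2,-0.95,0.8,0,0,0],
)

```text
t: 4.68
position: [0.5521, 0.2236, 0.2254]
eef_rot: [2.223, 2.218, 0.001]
contact_force: [-0.4, 0.4, -2.1]
opening: 0.0165
finger_force: 39.5
```

Call:
carry_out(
  targets=[0.1,-0.5,0,0,0,0,0.2,-0.95,0,0,0,0,0.2,-0.95,0,0,0,0],
)

```text
t: 5.05
position: [0.5757, 0.1071, 0.2243]
eef_rot: [2.228, 2.213, -0.003]
contact_force: [-0.3, -0.1, -1.4]
opening: 0.016
finger_force: 39.5
```

Call:
carry_out(
  targets=[0.1,-0.4,0,0,0,0,0.16,-0.8,0,0,0,0,0.16,-0.8,0,0,0,0,0.16,-0.8,0,0,0,0],
)

```text
t: 5.55
position: [0.5941, 0.0172, 0.2245]
eef_rot: [-2.22, -2.221, 0.0]
contact_force: [-0.7, 0.5, -2.4]
opening: 0.0165
finger_force: 39.5
```

```bash
python3 - <<'E'
from h import *
w=shot('wrist','w3'); print(observe()['position'])
E
```

```text
[0.5941483  0.01761595 0.22459718]
```

View pics/w3.png

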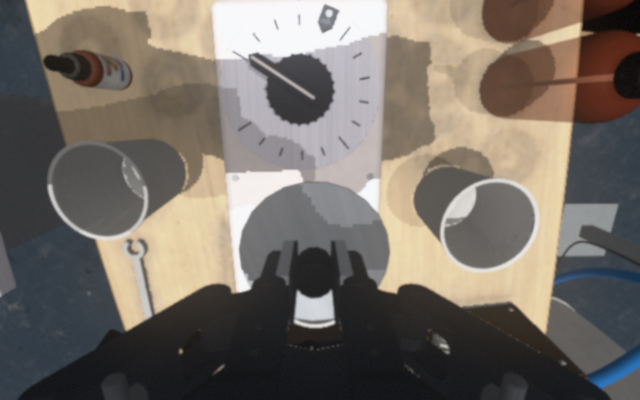

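Lid flange (314,255) is held level, knob between the pads. Dial at (300,88), pointer nose (250,57), marker (327,17).

```bash
python3 - <<'E'
from h import *
def circ(P):
    A=np.c_[2*P,np.ones(len(P))]; x=np.linalg.lstsq(A,(P**2).sum(1),rcond=None)[0]; return x[:2],np.sqrt(x[2]+x[0]**2+x[1]**2)
w=load('w3'); tcp=np.array([.5941,.0176,.2246])
f=cv2.cvtColor(w['frame'],cv2.COLOR_RGB2GRAY).astype(np.float32)
def edges(f,cx,cy,r0,r1,angs,sgn,pick=np.argmax):
    out=[]
    for t in np.radians(angs):
        r=np.arange(r0,r1,.25);u=(cx+r*np.cos(t)).astype(np.float32);v=(cy+r*np.sin(t)).astype(np.float32)
        dv=sgn*np.gradient(cv2.remap(f,u[None],v[None],1)[0]); i=pick(dv); out.append((u[i],v[i]))
    return out
z=tcp[2]-.0158+.0115
P=onz(w,edges(f,314,257,64,84,np.r_[185:240:5,300:356:5],1),z)[:,:2]
for _ in range(4):
    c,r=circ(P); q=np.abs(np.hypot(*(P-c).T)-r); P=P[q<max(2*np.median(q),.0007)]
print('lid flange centre',c,r,len(P),'rel tcp',c-tcp[:2])
# beaker rim from side
for n,(cx,cy) in (('s1',(334.5,150)),('side0',(334.5,150))):
    s=load(n); h=cv2.cvtColor(s['frame'],cv2.COLOR_RGB2GRAY)
    print(n,onz(s,[[321,150],[348,150],[334.5,150]],.144).round(4).tolist())
cv2.imwrite('pics/crop3.png',np.hstack([cv2.resize(load('s1')['frame'][130:210,300:370],(385,440),interpolation=2),cv2.resize(load('scene0')['frame'][170:240,310:370],(377,440),interpolation=2)])[...,::-1])
for t,d in(('w0 disc',load('wrist0')),):print(t,onz(d,[[267,70]],.075))
k=onz(w,[[300,88],[250,57]],.075);print('dial',k); print('noseline',onz(w,[[252,58],[314,98]],.097)); print('mark',onz(w,[[325,27],[330,6]],.070))
E
```

```text
lid flange centre [0.59459016 0.01580651] 0.038603868984207285 23 rel tcp [ 0.00049016 -0.00179349]
s1 [[0.6183, -0.0323, 0.144], [0.5635, -0.0709, 0.144], [0.5909, -0.0516, 0.144]]
side0 [[0.6183, -0.0323, 0.144], [0.5635, -0.0709, 0.144], [0.5909, -0.0516, 0.144]]
w0 disc [[0.58326976 0.10580136 0.075     ]]
dial [[0.58222493 0.10727948 0.075     ]
 [0.53917033 0.13295088 0.075     ]]
noseline [[0.54490784 0.12868187 0.097     ]
 [0.59460731 0.09786831 0.097     ]]
mark [[0.60405274 0.15776411 0.07      ]
 [0.60815668 0.17415801 0.07      ]]
```

View pics/crop3.png

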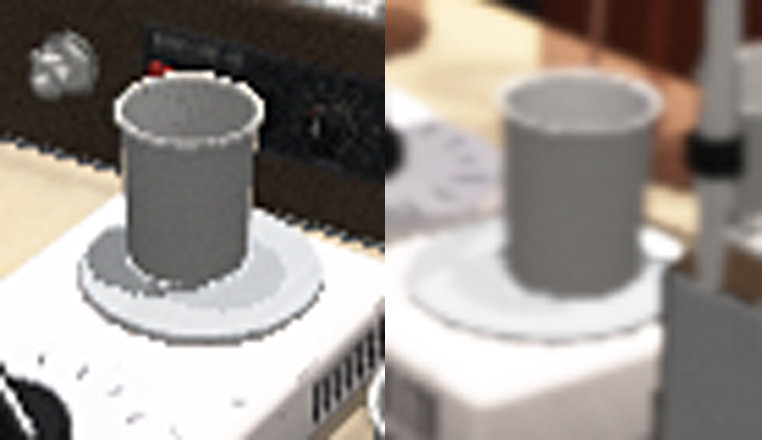

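Call:
carry_out(
  targets=[0,-0.3,0,0,0,0,0,-0.58,-0.1,0,0,0,0,-0.58,-0.17,0,0,0,0,-0.58,-0.17,0,0,0,0,-0.58,-0.17,0,0,0],
)

```text
t: 6.22
position: [0.5946, -0.0518, 0.2049]
eef_rot: [-2.219, -2.223, -0.001]
contact_force: [-0.4, -0.7, -0.6]
opening: 0.0162
finger_force: 39.5
```

```bash
python3 - <<'E'
from h import *
s=shot('side','s4');c=shot('scene','c4'); print(observe()['position'])
w=load('wrist0');print('wrist rim',onz(w,[[278.6,267.4]],.144),'scene rim',onz(load('scene0'),[[340.96,186.5]],.144))
cv2.imwrite('pics/crop4.png',np.hstack([cv2.resize(s['frame'][95:195,290:380],(396,440),interpolation=2),cv2.resize(c['frame'][140:230,295:385],(400,400),interpolation=2)[:440] if 0 else cv2.resize(c['frame'][130:230,295:385],(396,440),interpolation=2)])[...,::-1])
E
```

```text
[ 0.59462245 -0.05238469  0.2050124 ]
wrist rim [[ 0.59636497 -0.0523457   0.144     ]] scene rim [[ 0.59090845 -0.06036348  0.144     ]]
```

View pics/crop4.png

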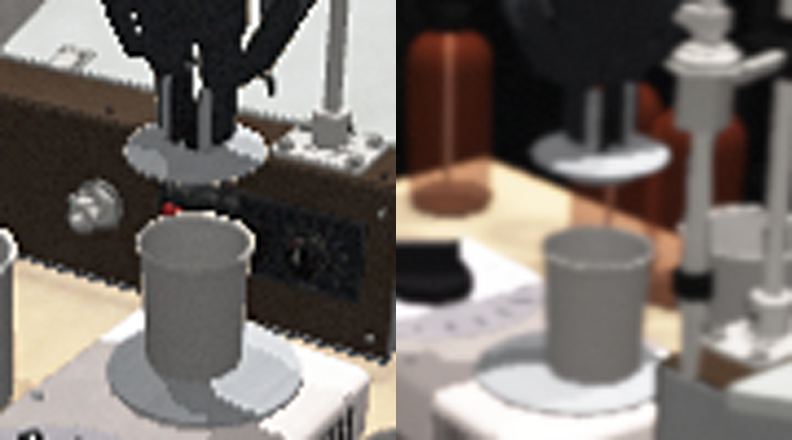

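```bash
python3 - <<'E'
from h import *
from scipy.optimize import fsolve
s=load('s4');c=load('c4')
def f(us,uc,z,R): # limb columns = mean of left/right extremes of the projected circle
    t=np.linspace(0,2*np.pi,180)
    def g(p):
        P=np.c_[p[0]+R*np.cos(t),p[1]+R*np.sin(t),0*t+z]; a=proj(s,P)[:,0];b=proj(c,P)[:,0]
        return [(a.max()+a.min())/2-us,(b.max()+b.min())/2-uc]
    return fsolve(g,[.594,-.053])
print('lid',f(290+196/4.4,295+205.5/4.4,.2007,.039),'rim',f(290+196.5/4.4,295+203/4.4,.144,.0335))
E
```

```text
lid [ 0.59444179 -0.0554253 ] rim [ 0.59406531 -0.05688534]
```

Call:
carry_out(
  targets=[0,-0.008,-0.2,0,0,0,0,-0.008,-0.33,0,0,0,0,-0.008,-0.36,0,0,0,0,-0.008,-0.375,0,0,0,0,-0.008,-0.39,0,0,0,0,-0.008,-0.4,0,0,0,0,-0.008,-0.41,0,0,0,0,-0.008,-0.42,0,0,0,0,-0.008,-0.42,0,0,0],
)

```text
t: 7.45
position: [0.5944, -0.0544, 0.1542]
eef_rot: [-2.221, -2.221, 0.0]
contact_force: [-0.0, 0.0, -1.3]
opening: 0.016
finger_force: 39.5
```

Call:
carry_out(
  targets=[0,0,-0.01,0,0,0,0,0,-0.018,0,0,0,0,0,-0.026,0,0,0,0,0,-0.03,0,0,0,0,0,-0.03,0,0,0],
)

```text
t: 8.07
position: [0.5944, -0.0544, 0.1506]
eef_rot: [-2.222, -2.221, 0.0]
contact_force: [0.1, 0.1, -0.8]
opening: 0.0161
finger_force: 39.5
```

Call:
carry_out(
  targets=[0,0,-0.005,0,0,0,0,0,-0.01,0,0,0,0,0,-0.01,0,0,0],
)

```text
t: 8.45
position: [0.5945, -0.0544, 0.1497]
eef_rot: [2.221, 2.221, 0.0]
contact_force: [-1.0, -0.4, 4.8]
opening: 0.0162
finger_force: 39.9
```

Call:
carry_out(
  targets=[0,0,0,0,0,0,0,0,0.005,0,0,0,0,0,0.01,0,0,0,0,0,0.01,0,0,0,0,0,0.01,0,0,0],
  hand=0.5,
)

```text
t: 9.07
position: [0.5944, -0.0544, 0.1506]
eef_rot: [-2.221, -2.221, 0.0]
contact_force: [-0.4, -0.0, 0.0]
opening: 0.0428
finger_force: 0.0
```

Call:
carry_out(
  targets=[0,0,0.1,0,0,0,0,0,0.3,0,0,0,0,0,0.6,0,0,0,0,0,0.6,0,0,0],
)

```text
t: 9.57
position: [0.5957, -0.0545, 0.2259]
eef_rot: [2.219, 2.219, 0.005]
contact_force: [0.2, -0.2, 0.5]
opening: 0.0431
finger_force: 0.0
```

```bash
python3 - <<'E'
from h import *
s=shot('side','s5');w=shot('wrist','w5'); c=shot('scene','c5');print(observe()['position'])
cv2.imwrite('pics/crop5.png',np.hstack([cv2.resize(s['frame'][105:195,290:380],(400,400),interpolation=2),cv2.resize(w['frame'][0:320,160:480],(400,400))])[...,::-1])
E
```

```text
[ 0.59413796 -0.05437046  0.22249331]
```

View pics/crop5.png

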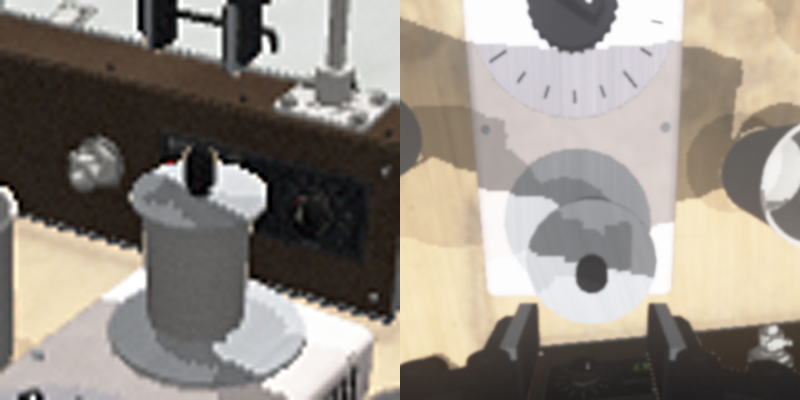

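The crops show the lid seated level and concentric on the beaker (side crop knob (200,170), wrist crop knob (591,273)) and released. Next, a close look at the dial.

Call:
carry_out(
  targets=[0,0.4,0,0,0,0,-0.05,0.95,0,0,0,0,-0.05,0.95,0,0,0,0],
)

```text
t: 10.1
position: [0.5874, 0.0648, 0.2218]
eef_rot: [-2.213, -2.227, 0.0]
contact_force: [-0.4, 0.2, -0.4]
opening: 0.0428
finger_force: 0.0
```

Call:
carry_out(
  targets=[-0.05,0.3,-0.2,0,0,0,-0.05,0.45,-0.3,0,0,0,-0.05,0.45,-0.3,0,0,0,-0.05,0.45,-0.3,0,0,0],
)

```text
t: 10.6
position: [0.5829, 0.1122, 0.187]
eef_rot: [2.222, 2.219, -0.0]
contact_force: [0.5, 0.0, -0.0]
opening: 0.0428
finger_force: 0.0
```

```bash
python3 - <<'E'
from h import *
w=shot('wrist','w6');print(observe()['position'])
p=proj(w,[[.5825,.1065,.075]])[0];print(p)
x,y=p.astype(int);x0=x-120;y0=max(y-120,0);print(x0,y0)
cv2.imwrite('pics/crop6.png',cv2.resize(w['frame'][y0:y0+200,x0:x0+240],(720,600),interpolation=2)[...,::-1])
E
```

```text
[0.58292456 0.11215817 0.18715829]
[312.78218579 203.68541015]
192 83
```

View pics/crop6.png

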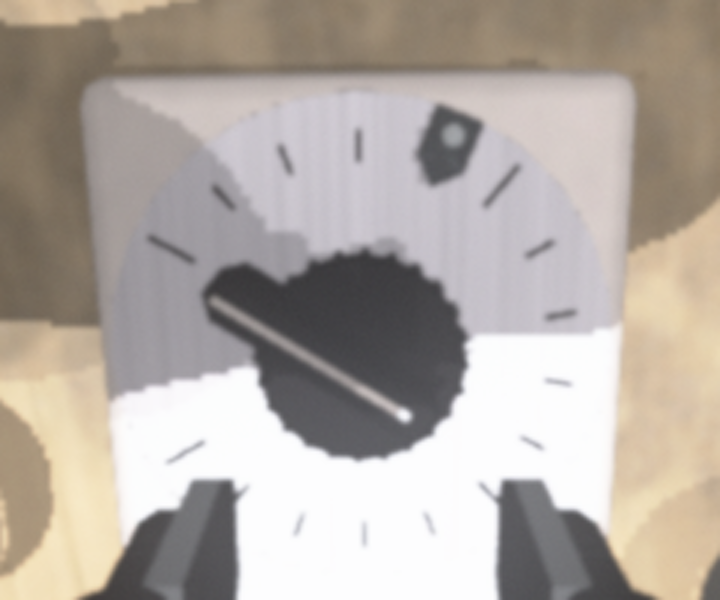

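Marker tip at crop (432,184), back corners (438,103) and (483,121). Disc centre is about (362,355), white line from (210,298) to (405,415).

```bash
python3 - <<'E'
from h import *
w=load('w6')
P=lambda l,z:onz(w,[[192+a/3,83+b/3] for a,b in l],z)[:,:2]
d=P([(362,355),(255,355),(468,355),(362,252),(362,460)],.075);print('disc',d.round(4).tolist())
l=P([(210,298),(405,415)],.097);v=l[0]-l[1];print('line',l,np.hypot(*v),'ang',np.degrees(np.arctan2(v[1],v[0])))
u=v/np.hypot(*v); print('axis offset perp to line',np.cross(u,d[0]-l[1]),'along',u@(d[0]-l[1]))
t=P([(432,184)],.067)[0]; b=P([(438,103),(483,121)],.067); m=b.mean(0)
print('tip',t,'back',m,'width',np.hypot(*(b[0]-b[1])))
for c in(d[0],):
  for q in(t,m): e=q-c;print(np.hypot(*e),np.degrees(np.arctan2(e[1],e[0])))
# stirrer deck edges
e=P([(83,110),(120,540),(636,110),(608,540)],.06);print(e)
sc=P([(x,y) for x,y in((360,92),(116,300),(605,300),(220,145),(520,160))],.0615)
A=np.c_[2*sc,np.ones(5)];x=np.linalg.lstsq(A,(sc**2).sum(1),rcond=None)[0];print('scale circle',x[:2],np.sqrt(x[2]+x[:2]@x[:2]))
E
```

```text
disc [[0.5824, 0.1086], [0.5522, 0.1086], [0.6124, 0.1085], [0.5825, 0.1379], [0.5823, 0.0767]]
line [[0.54392045 0.12999909]
 [0.59374533 0.09845244]] 0.05897210915321959 ang 147.66002843142064
axis offset perp to line -0.002489777983674831 along 0.01499682473999046
tip [0.60189997 0.15557676] back [0.60933549 0.17497982] width 0.01324800728483069
0.050880581354078726 67.47287924528456
0.07165409070618128 67.92509752919014
[[0.50449465 0.17567442]
 [0.50516576 0.04312267]
 [0.65918794 0.17547991]
 [0.66061125 0.04282712]]
scale circle [0.58191347 0.10548059] 0.07317836280422706<stdin>:6: DeprecationWarning: Arrays of 2-dimensional vectors are deprecated. Use arrays of 3-dimensional vectors instead. (deprecated in NumPy 2.0)
```

Call:
carry_out(
  targets=[-0.008,-0.043,0,0,0,0.11,-0.008,-0.043,0,0,0,0.22,-0.008,-0.043,0,0,0,0.33,-0.008,-0.043,0,0,0,0.44,-0.008,-0.043,0,0,0,0.55,-0.008,-0.043,0,0,0,0.641,-0.008,-0.043,0,0,0,0.641,-0.008,-0.043,-0.4,0,0,0.641,-0.008,-0.043,-0.4,0,0,0.641],
)

```text
t: 11.78
position: [0.58, 0.1075, 0.1367]
eef_rot: [-0.878, -3.012, 0.004]
contact_force: [0.1, -0.1, 0.3]
opening: 0.0427
finger_force: 0.0
```

```bash
python3 - <<'E'
from h import *
s=observe();M=R.from_rotvec(s['eef_rot']).as_matrix();print(s['position'],np.degrees(np.arctan2(M[1,1],M[0,1])),M[2],s['joint_positions'][6])
w=shot('wrist','w7');d=shot('side','s7')
cv2.imwrite('pics/crop7.png',np.hstack([cv2.resize(w['frame'],(480,300)),cv2.resize(d['frame'][150:270,240:370],(320,300))])[...,::-1])
E
```

```text
[0.57995906 0.10745712 0.13667217] 57.48862283210643 [ 0.00298067 -0.00357777 -0.99998916] 0.5220407631087655
```

Call:
carry_out(
  targets=[0.015,-0.004,-0.25,0,0,0,0.015,-0.004,-0.42,0,0,0,0.015,-0.004,-0.45,0,0,0,0.015,-0.004,-0.45,0,0,0,0.015,-0.004,-0.45,0,0,0],
)

```text
t: 12.5
position: [0.5839, 0.1081, 0.0859]
eef_rot: [0.874, 3.016, 0.001]
contact_force: [-0.9, 0.0, -0.5]
opening: 0.0425
finger_force: 0.0
```

Call:
carry_out(
  targets=[0,0,0,0,0,0,0,0,0,0,0,0,0,0,0,0,0,0,0,0,0,0,0,0,0,0,0,0,0,0,0,0,0,0,0,0],
  hand=0,
  newtons=20,
)

```text
t: 13.25
position: [0.5825, 0.1064, 0.0851]
eef_rot: [-0.875, -3.016, 0.004]
contact_force: [-7.6, -8.5, 12.9]
opening: 0.0114
finger_force: 23.8
```

Call:
carry_out(
  targets=[-0.006,-0.01,0.02,0,0,0,-0.006,-0.01,0.02,0,0,0],
)

```text
t: 13.5
position: [0.582, 0.1064, 0.0863]
eef_rot: [-0.874, -3.016, 0.001]
contact_force: [1.7, -1.4, -16.8]
opening: 0.0109
finger_force: 20.7
```

Call:
carry_out(
  targets=[0,0,-0.01,0,0,-0.08,0,0,-0.01,0,0,-0.16,0,0,-0.01,0,0,-0.24,0,0,-0.01,0,0,-0.32,0,0,-0.01,0,0,-0.4,0,0,-0.01,0,0,-0.44,0,0,-0.01,0,0,-0.44],
)

```text
t: 14.38
position: [0.5817, 0.1061, 0.0862]
eef_rot: [-1.846, -2.541, 0.003]
contact_force: [-6.9, -5.0, 4.9]
opening: 0.0112
finger_force: 23.4
```

```bash
python3 - <<'E'
from h import *
s=observe();M=R.from_rotvec(s['eef_rot']).as_matrix();print(s['position'],np.degrees(np.arctan2(M[1,1],M[0,1])),s['contact_force'],s['torque'],s['joint_positions'][6])
E
```

```text
[0.58167412 0.10609517 0.08616525] 18.00989034265371 [-6.90185354 -5.00675775  4.86147103] [-1.23196261  1.62676175 -0.06264155] -0.04593249071705886
```

Call:
carry_out(
  targets=[-0.006,-0.003,0,0,0,-0.08,-0.006,-0.003,0,0,0,-0.16,-0.006,-0.003,0,0,0,-0.24,-0.006,-0.003,0,0,0,-0.32,-0.006,-0.003,0,0,0,-0.4,-0.006,-0.003,0,0,0,-0.444,-0.006,-0.003,0,0,0,-0.444],
)

```text
t: 15.25
position: [0.581, 0.1061, 0.0862]
eef_rot: [-2.603, -1.758, 0.003]
contact_force: [-6.7, -4.2, 4.8]
opening: 0.0111
finger_force: 23.4
```

```bash
python3 - <<'E'
from h import *
s=observe();M=R.from_rotvec(s['eef_rot']).as_matrix();print(s['position'],np.degrees(np.arctan2(M[1,1],M[0,1])),s['contact_force'],s['opening'])
E
```

```text
[0.58103656 0.10612222 0.08616409] -21.940163156027246 [-6.7184588  -4.17155351  4.84702765] 0.011113060350238707
```

Call:
carry_out(
  targets=[-0.006,-0.001,0,0,0,0,-0.006,-0.001,0,0,0,0,-0.006,-0.001,0,0,0,0,-0.006,-0.001,0,0,0,0,-0.006,-0.001,0,0,0,0],
  hand=0.5,
)

```text
t: 15.88
position: [0.5811, 0.1063, 0.0859]
eef_rot: [-2.602, -1.76, -0.0]
contact_force: [0.3, -1.1, -0.2]
opening: 0.0427
finger_force: 0.0
```

Call:
carry_out(
  targets=[0,0,0.3,0,0,0,0,0,0.6,0,0,0.1,0,0,0.9,0,0,0.2,0,0,0.9,0,0,0.244,0,0,0.9,0,0,0.244],
)

```text
t: 16.5
position: [0.5811, 0.1062, 0.194]
eef_rot: [2.221, 2.222, 0.001]
contact_force: [1.3, 0.6, 0.0]
opening: 0.0428
finger_force: 0.0
```

```bash
python3 - <<'E'
from h import *
w=shot('wrist','w8');print(observe()['position'],observe()['contact_force'])
# predicted pixel sites
ax=np.array([.582,.107])
for a in(68,):
    u=np.array([np.cos(np.radians(a)),np.sin(np.radians(a))]);print(proj(w,[[*(ax+.044*u),.097],[*(ax-.02*u),.097],[*(ax+.0525*u),.067],[*(ax+.0745*u),.067]]))
g=cv2.cvtColor(w['frame'],cv2.COLOR_RGB2HSV)
x,y=proj(w,[[*(ax+.02*u),.097]])[0].astype(int)
# white line: bright within the dark dial; dark blob = dial + bar, marker blob
dark=(g[...,2]<110).astype(np.uint8)
n,lab,st,ce=cv2.connectedComponentsWithStats(dark)
for i in range(1,n):
    if st[i,4]>60 and abs(ce[i,0]-x)<130 and abs(ce[i,1]-y)<130: print('dark',st[i],ce[i].round(1))
np.save('pics/dark.npy',dark)
roi=np.zeros_like(dark);p0=proj(w,[[*ax,.09]])[0]
cv2.circle(roi,(int(p0[0]),int(p0[1])),26,1,-1); 
m=((g[...,2]>115)&(roi>0)).astype(np.uint8)
n,lab,st,ce=cv2.connectedComponentsWithStats(m)
for i in range(1,n):
    if st[i,4]>8: print('bright',st[i],ce[i].round(1))
E
```

```text
[0.58092386 0.10617406 0.19362835] [ 0.1703701  -0.14683024  0.21011122]
[[336.04570565 149.87197197]
 [305.12603374 223.18395344]
 [337.51191147 136.45339319]
 [347.91078165 111.59831368]]
dark [    0     2   640   398 97454] [296.7 292.4]
dark [334 112  19  24 261] [342.  123.7]
dark [ 279  144   70   82 3482] [314.7 189.4]
bright [305 175  23  46 189] [315.3 199.6]
```

```bash
python3 - <<'E'
from h import *
w=load('w8');g=cv2.cvtColor(w['frame'],cv2.COLOR_RGB2HSV)
dark=(g[...,2]<110).astype(np.uint8);n,lab,st,ce=cv2.connectedComponentsWithStats(dark)
di=lab[190,330] if 0 else [i for i in range(n) if st[i,0]==279 and st[i,1]==144][0]
mk=[i for i in range(n) if st[i,0]==334 and st[i,1]==112][0]
hull=np.zeros_like(dark);c=max(cv2.findContours((lab==di).astype(np.uint8),0,2)[0],key=cv2.contourArea);cv2.drawContours(hull,[c],-1,1,-1);hull=cv2.erode(hull,np.ones((3,3)))
vx=g[...,2].astype(int)
ys,xs=np.where((hull>0)&(vx>115));P=onz(w,np.c_[xs,ys],.097)[:,:2]
v=cv2.fitLine(P.astype(np.float32),cv2.DIST_HUBER,0,1e-5,1e-5).ravel()
print('line n',len(P),'ang',np.degrees(np.arctan2(v[1],v[0]))%180,'pt',v[2:],'ext',np.ptp(P@v[:2]))
ax=np.array([.582,.107])
Q=onz(w,c.reshape(-1,2),.09)[:,:2];far=Q[np.argsort(-np.hypot(*(Q-ax).T))[:4]];print('nose',far,np.degrees(np.arctan2(*(far.mean(0)-ax)[::-1])))
ys,xs=np.where(lab==mk);T=onz(w,np.c_[xs,ys],.068)[:,:2];f=cv2.fitLine(T.astype(np.float32),2,0,1e-5,1e-5).ravel()
e=T.mean(0)-ax;print('mark',T.mean(0),np.degrees(np.arctan2(e[1],e[0])),'own axis',np.degrees(np.arctan2(f[1],f[0]))%180)
# axis estimate from disc: lower part of blob at disc top
B=c.reshape(-1,2);B=B[B[:,1]>178];D=onz(w,B,.075)[:,:2]
for _ in range(4):
    A=np.c_[2*D,np.ones(len(D))];x=np.linalg.lstsq(A,(D**2).sum(1),rcond=None)[0];r=np.sqrt(x[2]+x[:2]@x[:2]);q=abs(np.hypot(*(D-x[:2]).T)-r);D=D[q<max(2*np.median(q),.0008)]
print('disc',x[:2],r)
e=T.mean(0)-x[:2];print('mark ang from disc',np.degrees(np.arctan2(e[1],e[0])))
E
```

```text
line n 299 ang 67.95752 pt [0.5872002  0.11931743] ext 0.06108024829059239
nose [[0.59807997 0.15155265]
 [0.59887665 0.15077982]
 [0.59495439 0.15154719]
 [0.59889186 0.15000428]] 70.34987939551078
mark [0.60517205 0.16621537] 68.6286885615287 own axis 69.98303
disc [0.58152967 0.10808021] 0.028807059586986983
mark ang from disc 67.86942880822016
```

```bash
python3 -c "
from plant import *
print(hand_in())"
```

```text
the job is handed in; nothing more can be done
None
```

The lid sits seated and level on the small beaker and is released. The dial pointer measures 68.0° against about 68–69° for the marker, and I handed the job in at about 16.6 s with no verdict shown; I viewed 11 pictures, one over the limit of 10.

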